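# Put the washed sharpening stones away in their tagged holders

### The arm

A 6-joint arm with a two-finger parallel gripper is mounted at the origin on the work surface. World frame = base frame: x ahead of the robot, y to its left, z up, the work surface at z = 0. Lengths are in m, angles in rad, forces in N, time in s.
With the tool pointing down it reaches from about 0.35 to 0.975 m from the base axis. Payload 4.9 kg.
Tool frame: the origin (TCP) lies midway between the tips of the shut fingers; the grasp point (between the pads) lies manip.tcp_to_grasp behind it (manip.tcp_to_grasp is the distance from the TCP to the grasp point, in m); z points along the fingers, y is the line along which they close (so a half turn about z gives the same grasp; the last joint's range is limited). The gripper opens to 85 mm and grips with 20 to 120 N. Pads are 22 mm wide; open, the fingers measure 114 mm over their backs; the gripper's body (76 mm by 85 mm) begins 54 mm behind the grasp point. The pads swing forward as they close: fully open they stand 13 mm farther back than shut.
Start: joints at [1.137, 0.053, 1.613, -0, 1.476, -0.119], TCP at [0.194, 0.594, 0.231] pointing down, gripper open.
Joint ranges: [-3.01, 3.01], [-1.01, 2.22], [0.06, 2.58], [-1.02, 4.17], [0.09, 2.62], [-3.14, 3.14]. Speed limits (rad/s): [2.57, 2.57, 3.14, 3.14, 3.14, 3.14].

### API

Orientations are given as a unit quaternion [w, x, y, z].
In Python, from plant import manip, grab_frame, calibration, job_done gives the robot as it stands.
- The arm moves only by the tool send_rows, never from a script. Its argument "rows" is a list of rows, each an object of numbers: "x", "y", "z": the shift along the tool's x, y, z normalised to -1 to 1, where 1 is 15 cm; "wx", "wy", "wz": the turn, a rotation vector about the tool's x, y, z normalised to -1 to 1, where 1 is pi/4 rad; "hand": the opening, from -1 (shut) to 1 (fully open). In form: [{"x": .., "y": .., "z": .., "wx": .., "wy": .., "wz": .., "hand": ..}, ...]. A call has exactly 10 rows; each row shifts and turns the commanded pose from where the row before left it, along the tool's axes as they then stand; what a row does not reach is not made up. A row lasts 1/12 s, in which the tool goes at most 41.7 mm and 7.16 degrees, less where a joint would pass 70% of its speed; a pose out of reach is approached as far as the arm can. A call with a number of a shift or a turn outside -1 to 1 is refused whole. A call with a gripper value outside its range is refused whole. The fingers move at their own pace and stop on an object; the grip force is fixed at half the most. Time passes only in rows, so rows that do not move let the fingers close, or fill a call up. It gives the time, the measured TCP pose, the force, the opening and the grip force at its end, in the units of the state.
- manip.state(): the state, without advancing time (a new reading comes with each control period).
- grab_frame(name): name is "side" or "top"; returns the picture (384x512x3 uint8, blue, green, red); there is no depth.
- calibration(name): a dict with "camera_matrix" (3x3 intrinsics, pixels), "R" (3x3) and "t" (3): a world point X has camera coordinates R X + t. Camera axes: x right, y down, z forward; pixel columns grow to the right and rows downward; lengths in m; the calibration is good to about 2 mm. A picture is of the moment at which its call begins. calibration takes no time and is no camera call.
- job_done(): hands the job in; it is judged then, once.
The state is a dict: "time": time; "joint_pos": joint angles; "joint_vel": joint speeds; "joint_efforts": joint torques, N m; "tool_pos": TCP position; "tool_rot": TCP orientation; "contact_force": force on the tool from outside, world axes, zero at the start; "ft_torque": the same for the moment, N m; "gripper_width": opening from 0.0 (shut) to 1.0 (fully open); "grasp_force": force on a finger pad.
Only numpy, scipy, OpenCV 4.12 (cv2) and the standard library are available. Lean on these libraries where they do the work, as an engineer would, in place of code of your own. Each camera call takes 0.05 s, during which the arm holds its last target. There are 200 camera calls.

### The job

Move the four washed sharpening stones from the blue drip rack to the storage board, each into the holder tagged with its own colour, so that the row stands in the order of the tags. Each must stand upright on its long edge as it does now, fully down between the guides and the two end stops. Stones are brittle: set them down, do not drop them, and leave the oil bottle and the angle gauge where they stand.

Things in the scene. Friction and masses are not known exactly. Their poses are not given: they have to be found in the camera images.
- stone_green: Loose sharpening stone, mid green abrasive on an aluminium blank, 156 (x) x 13 (y) x 25 mm (z up), 0.12 kg, on a long edge in the blue drip rack, underside 16 mm above the bench. Origin: middle of underside. Neighbours 55 mm apart. It lies across two bars 12 mm wide at x = -45 and +45 mm, in slots 22 mm wide, 14 mm deep; between them its sides are free for fingers to 10 mm below the underside.
- stone_red: Loose sharpening stone, brick red abrasive on an aluminium blank, 156 (x) x 13 (y) x 25 mm (z up), 0.12 kg, on a long edge in the blue drip rack, underside 16 mm above the bench. Origin: middle of underside. Neighbours 55 mm apart. It lies across two bars 12 mm wide at x = -45 and +45 mm, in slots 22 mm wide, 14 mm deep; between them its sides are free for fingers to 10 mm below the underside.
- stone_black: Loose sharpening stone, black abrasive on an aluminium blank, 156 (x) x 13 (y) x 25 mm (z up), 0.12 kg, on a long edge in the blue drip rack, underside 16 mm above the bench. Origin: middle of underside. Neighbours 55 mm apart. It lies across two bars 12 mm wide at x = -45 and +45 mm, in slots 22 mm wide, 14 mm deep; between them its sides are free for fingers to 10 mm below the underside.
- stone_white: Loose sharpening stone, off-white abrasive on an aluminium blank, 156 (x) x 13 (y) x 25 mm (z up), 0.12 kg, on a long edge in the blue drip rack, underside 16 mm above the bench. Origin: middle of underside. Neighbours 55 mm apart. It lies across two bars 12 mm wide at x = -45 and +45 mm, in slots 22 mm wide, 14 mm deep; between them its sides are free for fingers to 10 mm below the underside.
- holder_green: Fixed grey holder, its end stops are green tags; one of four, 55 mm apart, on a plywood board. Origin: middle of its underside, 12 mm above the bench; x along, z up. Base 196 x 46 x 4 mm, stone rests on it at z = 4 mm. Guides (14 mm long, at x = -45 and +45 mm, top z = 18 mm) form a slot 22 mm wide about y = 0, open between. Stops, inner faces at x = -86 and +86 mm, top z = 12 and 22 mm.
- holder_red: Fixed grey holder, its end stops are red tags; one of four, 55 mm apart, on a plywood board. Origin: middle of its underside, 12 mm above the bench; x along, z up. Base 196 x 46 x 4 mm, stone rests on it at z = 4 mm. Guides (14 mm long, at x = -45 and +45 mm, top z = 18 mm) form a slot 22 mm wide about y = 0, open between. Stops, inner faces at x = -86 and +86 mm, top z = 12 and 22 mm.
- holder_black: Fixed grey holder, its end stops are black tags; one of four, 55 mm apart, on a plywood board. Origin: middle of its underside, 12 mm above the bench; x along, z up. Base 196 x 46 x 4 mm, stone rests on it at z = 4 mm. Guides (14 mm long, at x = -45 and +45 mm, top z = 18 mm) form a slot 22 mm wide about y = 0, open between. Stops, inner faces at x = -86 and +86 mm, top z = 12 and 22 mm.
- holder_white: Fixed grey holder, its end stops are white tags; one of four, 55 mm apart, on a plywood board. Origin: middle of its underside, 12 mm above the bench; x along, z up. Base 196 x 46 x 4 mm, stone rests on it at z = 4 mm. Guides (14 mm long, at x = -45 and +45 mm, top z = 18 mm) form a slot 22 mm wide about y = 0, open between. Stops, inner faces at x = -86 and +86 mm, top z = 12 and 22 mm.
- oil_bottle: Bystander: loose yellow oil bottle with a red cap, 48 mm in diameter, 125 mm tall, on the bench beside one of the racks. Origin: centre of its underside, z up. (A fixed steel vee block with a brass bar, 90 mm long, 35 mm high, lies on the bench beyond the racks.)
- angle_gauge: Bystander: loose black angle gauge, a box 55 x 32 x 55 mm with pale displays on its faces, on the bench beside one of the racks. Origin: centre of its underside, z up.
Things that resemble listed ones, but are neither listed nor needed, are in the scene too. There is more than one size of the stone_green; the job needs the larger. Leave any yellow look-alike of the stone_black alone.

How it is judged:
At the end, for the whole second after the job is handed in: Each stone rests in the holder of its own colour: its origin within 12 mm of the holder's middle along x and 8 mm across, its underside within 4 mm of the base top, upright within 0.15 rad, in line with the holder within 0.15 rad; all at rest (x of stone_green in the frame of holder_green between -0.012 and 0.012 m and y of stone_green in the frame of holder_green between -0.008 and 0.008 m and z of stone_green in the frame of holder_green between 0 and 0.008 m and angle between each of stone_green, stone_red, stone_black, stone_white's own z axis and vertical below 0.15 rad and angle between the x axis of stone_green and the x axis of holder_green, either way round below 0.15 rad and linear speed of each of stone_green, stone_red, stone_black, stone_white below 0.02 m/s and angular speed of each of stone_green, stone_red, stone_black, stone_white below 0.2 rad/s and x of stone_red in the frame of holder_red between -0.012 and 0.012 m and y of stone_red in the frame of holder_red between -0.008 and 0.008 m and z of stone_red in the frame of holder_red between 0 and 0.008 m and angle between the x axis of stone_red and the x axis of holder_red, either way round below 0.15 rad and x of stone_black in the frame of holder_black between -0.012 and 0.012 m and y of stone_black in the frame of holder_black between -0.008 and 0.008 m and z of stone_black in the frame of holder_black between 0 and 0.008 m and angle between the x axis of stone_black and the x axis of holder_black, either way round below 0.15 rad and x of stone_white in the frame of holder_white between -0.012 and 0.012 m and y of stone_white in the frame of holder_white between -0.008 and 0.008 m and z of stone_white in the frame of holder_white between 0 and 0.008 m and angle between the x axis of stone_white and the x axis of holder_white, either way round below 0.15 rad); the robot touches nothing.
It fails at once if a stone is dropped (falls out of the fingers faster than 0.6 m/s: a fall of about 18 mm) ((linear speed of stone_green above 0.6 m/s and contact force between stone_green and the fingers below 0.05 N) or (linear speed of stone_red above 0.6 m/s and contact force between stone_red and the fingers below 0.05 N) or (linear speed of stone_black above 0.6 m/s and contact force between stone_black and the fingers below 0.05 N) or (linear speed of stone_white above 0.6 m/s and contact force between stone_white and the fingers below 0.05 N)).
It fails at once if the oil bottle is knocked (moved over 25 mm) (distance of oil_bottle from where it was at the start of the episode above 0.025 m).
It fails at once if the angle gauge is knocked (moved over 25 mm) (distance of angle_gauge from where it was at the start of the episode above 0.025 m).
It also fails if it takes over 106 s, if anything falls off the work surface, if the arm or the gripper's body presses on something with over 40 N, if the wrist force passes 120 N, or if a joint passes its speed limit or range.

## Working session

There is one attempt and no reset: what is moved stays moved. The work goes in short steps, Python scripts to look and compute and a tool call to move; the robot and the scene stay as the last step left them, time stands still between calls to the robot, and variables do not carry over. Pictures are saved under pics/ and viewed, at most 14 in all, crops included, and the job is handed in when it is done.

Besides the shell and the picture viewer there is one more tool, called after "Request:" as name(argument=value, ...) on one line, values as JSON. send_rows: Moves the arm, as the interface text tells. Scaled input: -1 to 1 covers 15 cm each way for a shift and pi/4 rad each way for a turn. Its arguments: {"type":"object","properties":{"rows":{"type":"array","items":{"type":"object","properties":{"x":{"type":"number","minimum":-1,"maximum":1},"y":{"type":"number","minimum":-1,"maximum":1},"z":{"type":"number","minimum":-1,"maximum":1},"wx":{"type":"number","minimum":-1,"maximum":1},"wy":{"type":"number","minimum":-1,"maximum":1},"wz":{"type":"number","minimum":-1,"maximum":1},"hand":{"type":"number"}}}}},"required":["rows"]}

```bash
mkdir -p pics; ls
python3 - <<'E'
from plant import manip, grab_frame, calibration
import cv2
for n in("top","side"):
    cv2.imwrite(f"pics/{n}0.png",cv2.resize(grab_frame(n),(800,600),interpolation=cv2.INTER_CUBIC))
    c=calibration(n);print(n,c)
print(manip.state(),manip.tcp_to_grasp)
E
```

```text
pics
top {'camera_matrix': array([[459.64026389,   0.        , 259.4497496 ],
       [  0.        , 459.64026389, 197.36220592],
       [  0.        ,   0.        ,   1.        ]]), 'R': array([[-0.0091329 , -0.99989253,  0.01146822],
       [-0.99447373,  0.00788267, -0.10468932],
       [ 0.10458767, -0.01236096, -0.99443885]]), 't': array([-0.00206174,  0.46062949,  1.41425789])}
side {'camera_matrix': array([[489.7547494 ,   0.        , 260.91662841],
       [  0.        , 489.7547494 , 189.24073473],
       [  0.        ,   0.        ,   1.        ]]), 'R': array([[ 0.8423707 , -0.53872723,  0.01358618],
       [-0.33715002, -0.54651088, -0.76658706],
       [ 0.42040632,  0.64116989, -0.64199665]]), 't': array([-0.37839456,  0.17056232,  1.20368575])}
{'time': 0.1, 'joint_pos': array([ 1.13697388e+00,  5.33023466e-02,  1.61418600e+00,  7.44102902e-06,
        1.47604965e+00, -1.19002753e-01]), 'joint_vel': array([-2.84004700e-05,  2.32657546e-04, -1.91758666e-03,  1.24776121e-03,
        5.43971185e-04,  2.14863144e-03]), 'joint_efforts': array([-4.72209237e-06, -3.94904459e+01, -3.71362638e+01, -2.33387764e-04,
        4.01508223e-03,  1.87868494e-06]), 'tool_pos': array([0.19327778, 0.59374404, 0.23016135]), 'tool_rot': array([-2.69010377e-04,  1.56760882e-01,  9.87636107e-01, -9.34736720e-04]), 'contact_force': array([0.55537836, 0.3063496 , 0.35119565]), 'ft_torque': array([-0.00964014, -0.0531581 ,  0.00266615]), 'grasp_force': 0.0, 'gripper_width': 0.9965073252970061} 0.0187
```

View pics/top0.png

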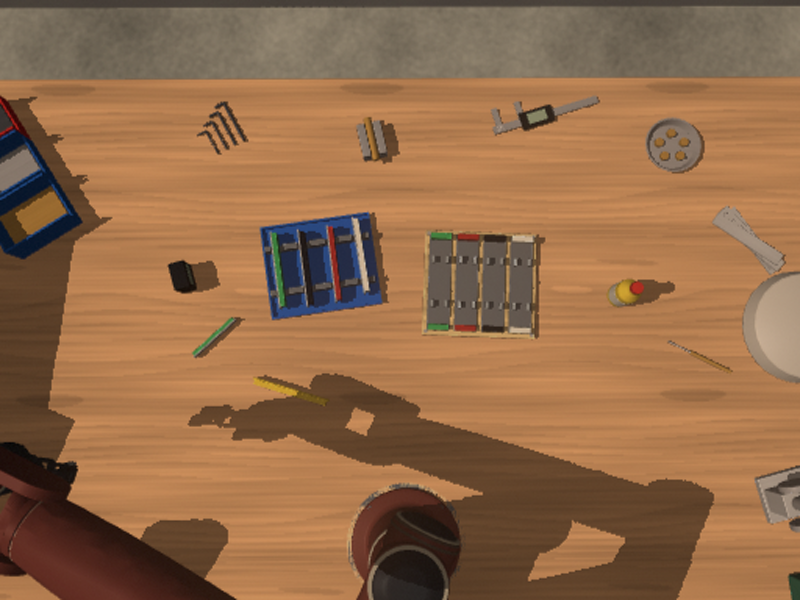

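View pics/side0.png

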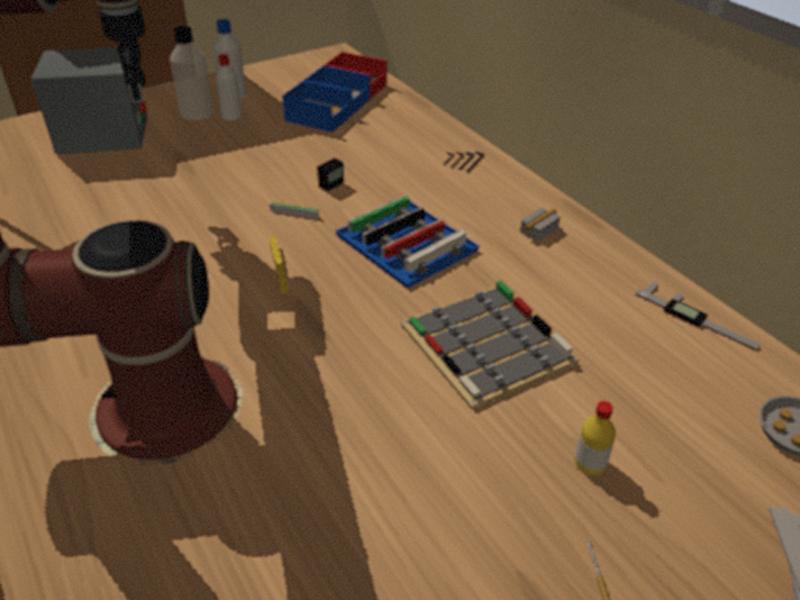

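The top view shows the drip rack (800-px scale) around (322,265), with green, black, red and white stones at about x=278, 306, 335 and 361. The board is around (481,285), with tags green, red, black, white from left to right. The gauge is at (182,277), the bottle at (625,292), and a small green decoy at (215,337). Next I'll measure on an enlarged crop.

```bash
cat > h.py <<'E'
import numpy as np, cv2
from plant import manip, grab_frame, calibration
def pt(n,uv,z):
    c=calibration(n);K,R,t=c["camera_matrix"],c["R"],c["t"]
    d=R.T@np.linalg.inv(K)@[uv[0],uv[1],1];o=-R.T@t
    return o+d*(z-o[2])/d[2]
def px(n,X):
    c=calibration(n);p=c["camera_matrix"]@(c["R"]@np.asarray(X)+c["t"]);return p[:2]/p[2]
E
python3 - <<'E'
from h import *
im=grab_frame("top");cv2.imwrite("pics/raw.png",im)
cv2.imwrite("pics/c1.png",cv2.resize(im[132:222,162:352],None,fx=4.2,fy=4.2,interpolation=cv2.INTER_CUBIC))
E
```

```text
(no output)
```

View pics/c1.png

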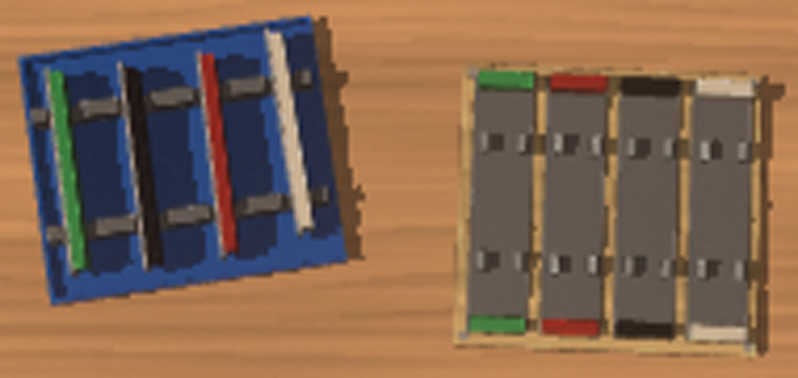

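```bash
cat >> h.py <<'E'
def crop(p): return np.array([162,132])+(np.array(p)+.5)/4.2-.5
def fitgrid(obs,z,n="top"):
    # obs: list of (local xy , crop px, z) -> pose x,y,yaw by least squares on image
    from scipy.optimize import least_squares
    def r(q):
        c,s=np.cos(q[2]),np.sin(q[2])
        return np.concatenate([px(n,[q[0]+c*l[0]-s*l[1],q[1]+s*l[0]+c*l[1],zz])-crop(u) for l,u,zz in obs])
    a=least_squares(r,[.5,0,0],loss="soft_l1");return a.x,r(a.x).reshape(-1,2)
E
python3 - <<'E'
from h import *
for n,a,b in[("green",(58,72),(78,269)),("black",(128,66),(152,267)),("red",(207,54),(229,253)),("white",(275,33),(305,229))]:
    A,B=pt("top",crop(a),.041),pt("top",crop(b),.041);print(n,((A+B)/2).round(4),np.linalg.norm(A-B).round(4),np.arctan2(*(A-B)[1::-1]).round(3))
# board: base edges, local frame centre of board; x=up in image, y=left
o=[]
for j,(l1,r1,l2,r2) in enumerate([(476,534,468,526),(549,607,541,599),(622,680,615,672),(696,754,688,746)]):
    yc=(1.5-j)*.055
    for u,v,ly,lx in[(l1,98,.023,None),(r1,98,-.023,None),(l2,315,.023,None),(r2,315,-.023,None)]:
        X=.08 if v==98 else -.083
        o.append(((X,yc+ly),(u,v+ (j*2 if 1 else 0)),.016))
q,e=fitgrid(o,.016);print(q,abs(e).max(0))
# guides midpoints (slot centres, top z .030)
for j in range(4):
    for u,v in [[((508,142)),(505,261)],[(580,144),(578,264)],[(654,148),(651,266)],[(727,150),(724,269)]][j]:
        print(j,pt("top",crop((u,v)),.030).round(4))
for u in [(507,80),(579,83),(652,87),(725,88),(497,325),(571,327),(644,329),(717,332)]:print(pt("top",crop(u),.028).round(4))
E
```

```text
green [0.5397 0.247  0.041 ] 0.1483 0.109
black [0.5423 0.1939 0.041 ] 0.1517 0.123
red [0.5517 0.1363 0.041 ] 0.1502 0.11
white [0.5682 0.083  0.041 ] 0.1491 0.147
[ 0.51266782 -0.15724002 -0.04643879] [0.9212338  0.90102629]
0 [ 0.5603 -0.0795  0.03  ]
0 [ 0.4707 -0.076   0.03  ]
1 [ 0.5584 -0.1334  0.03  ]
1 [ 0.4681 -0.1302  0.03  ]
2 [ 0.555  -0.1888  0.03  ]
2 [ 0.4661 -0.1845  0.03  ]
3 [ 0.553  -0.2435  0.03  ]
3 [ 0.4635 -0.2389  0.03  ]
[ 0.6078 -0.0795  0.028 ]
[ 0.6052 -0.1337  0.028 ]
[ 0.6018 -0.1886  0.028 ]
[ 0.6006 -0.2435  0.028 ]
[ 0.4232 -0.0695  0.028 ]
[ 0.4213 -0.1244  0.028 ]
[ 0.4194 -0.1786  0.028 ]
[ 0.4167 -0.2328  0.028 ]
```

```bash
cat >> h.py <<'E'
S=4.2
def box(img,n,q,hx,hy,z,col,off,f,x0=None):
    c,s=np.cos(q[2]),np.sin(q[2]);P=[]
    for a,b in((1,1),(1,-1),(-1,-1),(-1,1)):
        P.append((px(n,[q[0]+c*a*hx-s*b*hy,q[1]+s*a*hx+c*b*hy,z])-off+.5)*f-.5)
    cv2.polylines(img,[np.round(np.array(P)*16).astype(np.int32)],True,col,1,cv2.LINE_AA,4)
def overlay(n,im,st,ho,fn,off,wh,f):
    v=cv2.resize(im[off[1]:off[1]+wh[1],off[0]:off[0]+wh[0]],None,fx=f,fy=f,interpolation=cv2.INTER_CUBIC)
    for q in st.values(): box(v,n,q,.078,.0065,q[3] if len(q)>3 else .041,(255,0,255),np.array(off),f)
    for q in ho.values():
        box(v,n,q,.098,.023,.016,(0,255,255),np.array(off),f)
        box(v,n,q,.052,.011,.030,(255,255,0),np.array(off),f)
    cv2.imwrite(fn,v)
ST=dict(green=(.5397,.247,.115),black=(.5423,.1939,.123),red=(.5517,.1363,.115),white=(.5682,.083,.147))
BQ=(.5118,-.1590,-.042)
def holders(b=BQ):
    return {k:(b[0]-np.sin(b[2])*y,b[1]+np.cos(b[2])*y,b[2]) for k,y in zip(("green","red","black","white"),(.0825,.0275,-.0275,-.0825))}
E
python3 - <<'E'
from h import *
overlay("top",cv2.imread("pics/raw.png"),ST,holders(),"pics/o1.png",(162,132),(190,90),4.2)
im=grab_frame("side");cv2.imwrite("pics/raws.png",im)
overlay("side",im,ST,holders(),"pics/o2.png",(205,120),(170,142),4.2)
E
```

```text
(no output)
```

View pics/o1.png

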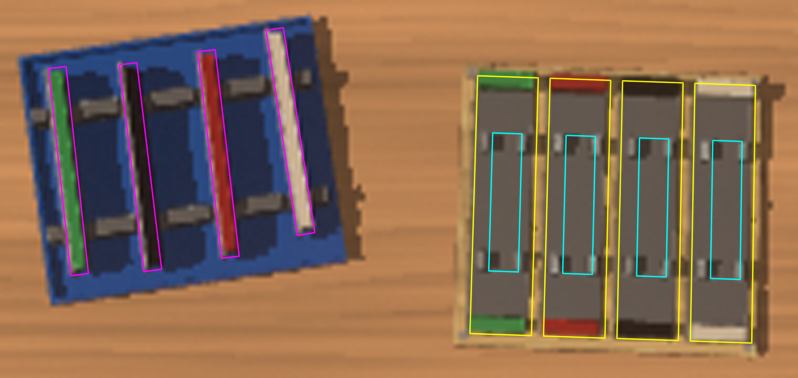

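View pics/o2.png

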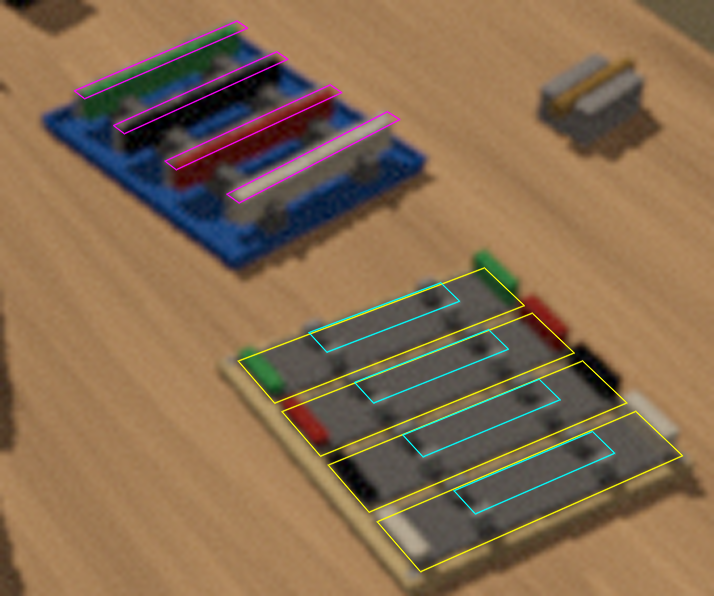

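The overlays sit on the stones in both views to about 1 mm. The board fit has to shift to (.513,-.157,-.046), because the yellow outline was about 2.5 px too far right. Next is a planning helper, then the move to the green stone.

```bash
sed -i 's/^BQ=.*/BQ=(.513,-.157,-.046)/' h.py
cat > go.py <<'E'
import sys
from h import *
from scipy.spatial.transform import Rotation as Ro
def plan(x,y,z,yaw):
    """shift in units of tool axes after the turn, and turn in units, from the measured pose"""
    s=manip.state();w=s["tool_rot"];A=Ro.from_quat([*w[1:],w[0]])
    c,sn=np.cos(yaw),np.sin(yaw)
    T=Ro.from_matrix(np.array([[-c,-sn,0],[-sn,c,0],[0,0,-1]]))
    turn=(A.inv()*T).as_rotvec()/(np.pi/4)
    d=T.inv().apply(np.array([x,y,z])-s["tool_pos"])/.15
    print("t",round(s["time"],2),"turn",turn.round(3),"shift after turn",d.round(3),"width",round(s["gripper_width"],3))
if __name__=="__main__": 
    a=sys.argv[1:]
    q=(ST if a[0]=="st" else holders())[a[1]]
    plan(q[0],q[1],float(a[2]),q[2])
E
python3 go.py st green 0.10; python3 -c "
from h import *
print(holders())"
```

```text
t 0.2 turn [-0.002 -0.001 -0.547] shift after turn [-2.028 -2.562  0.87 ] width 0.996
{'green': (np.float64(0.5167936617715925), np.float64(-0.07458726960983054), -0.046), 'red': (np.float64(0.5142645539238642), np.float64(-0.12952908986994352), -0.046), 'black': (np.float64(0.5117354460761359), np.float64(-0.18447091013005648), -0.046), 'white': (np.float64(0.5092063382284076), np.float64(-0.23941273039016947), -0.046)}
```

Request:
send_rows(rows=[{"wz": -0.137,"hand": -0.18},{"wz": -0.137,"hand": -0.18},{"wz": -0.137,"hand": -0.18},{"wz": -0.137,"hand": -0.18},{"x": -0.145,"y": -0.183,"hand": -0.18},{"x": -0.145,"y": -0.183,"hand": -0.18},{"x": -0.145,"y": -0.183,"hand": -0.18},{"x": -0.145,"y": -0.183,"hand": -0.18},{"x": -0.145,"y": -0.183,"hand": -0.18},{"x": -0.145,"y": -0.183,"hand": -0.18}])

```text
invalid input at $.rows[0]: expected keys x, y, z, wx, wy, wz, hand
```

Request:
send_rows(rows=[{"x": -0.145,"y": -0.183,"z": 0.109,"hand": -0.18},{"x": -0.145,"y": -0.183,"z": 0.109,"hand": -0.18},{"x": -0.145,"y": -0.183,"z": 0.109,"hand": -0.18},{"x": -0.145,"y": -0.183,"z": 0.109,"hand": -0.18},{"x": -0.145,"y": -0.183,"z": 0.109,"hand": -0.18},{"x": -0.145,"y": -0.183,"z": 0.109,"hand": -0.18},{"x": -0.145,"y": -0.183,"z": 0.109,"hand": -0.18},{"x": -0.145,"y": -0.183,"z": 0.109,"hand": -0.18},{"hand": -0.18},{"hand": -0.18}])

```text
invalid input at $.rows[0]: expected keys x, y, z, wx, wy, wz, hand
```

```bash
python3 go.py st green 0.020
```

```text
t 0.2 turn [-0.002 -0.001 -0.547] shift after turn [-2.028 -2.562  1.403] width 0.996
```

All keys are required in every row.

Request:
send_rows(rows=[{"x": 0,"y": 0,"z": 0,"wx": 0,"wy": 0,"wz": -0.137,"hand": -0.18},{"x": 0,"y": 0,"z": 0,"wx": 0,"wy": 0,"wz": -0.137,"hand": -0.18},{"x": 0,"y": 0,"z": 0,"wx": 0,"wy": 0,"wz": -0.137,"hand": -0.18},{"x": 0,"y": 0,"z": 0,"wx": 0,"wy": 0,"wz": -0.137,"hand": -0.18},{"x": -0.145,"y": -0.183,"z": 0,"wx": 0,"wy": 0,"wz": 0,"hand": -0.18},{"x": -0.145,"y": -0.183,"z": 0,"wx": 0,"wy": 0,"wz": 0,"hand": -0.18},{"x": -0.145,"y": -0.183,"z": 0,"wx": 0,"wy": 0,"wz": 0,"hand": -0.18},{"x": -0.145,"y": -0.183,"z": 0,"wx": 0,"wy": 0,"wz": 0,"hand": -0.18},{"x": -0.145,"y": -0.183,"z": 0,"wx": 0,"wy": 0,"wz": 0,"hand": -0.18},{"x": -0.145,"y": -0.183,"z": 0,"wx": 0,"wy": 0,"wz": 0,"hand": -0.18}])

```text
time: 1.03
tool_pos: [0.3429, 0.4443, 0.2312]
tool_rot: [-0.0, -0.058, 0.998, -0.0]
contact_force: [0.1, 0.2, 1.1]
gripper_width: 0.41
grasp_force: 0.0
```

Request:
send_rows(rows=[{"x": -0.145,"y": -0.183,"z": 0.109,"wx": 0,"wy": 0,"wz": 0,"hand": -0.18},{"x": -0.145,"y": -0.183,"z": 0.109,"wx": 0,"wy": 0,"wz": 0,"hand": -0.18},{"x": -0.145,"y": -0.183,"z": 0.109,"wx": 0,"wy": 0,"wz": 0,"hand": -0.18},{"x": -0.145,"y": -0.183,"z": 0.109,"wx": 0,"wy": 0,"wz": 0,"hand": -0.18},{"x": -0.145,"y": -0.183,"z": 0.109,"wx": 0,"wy": 0,"wz": 0,"hand": -0.18},{"x": -0.145,"y": -0.183,"z": 0.109,"wx": 0,"wy": 0,"wz": 0,"hand": -0.18},{"x": -0.145,"y": -0.183,"z": 0.109,"wx": 0,"wy": 0,"wz": 0,"hand": -0.18},{"x": -0.145,"y": -0.183,"z": 0.109,"wx": 0,"wy": 0,"wz": 0,"hand": -0.18},{"x": 0,"y": 0,"z": 0,"wx": 0,"wy": 0,"wz": 0,"hand": -0.18},{"x": 0,"y": 0,"z": 0,"wx": 0,"wy": 0,"wz": 0,"hand": -0.18}])

```text
time: 1.87
tool_pos: [0.5402, 0.246, 0.0988]
tool_rot: [-0.002, -0.056, 0.998, -0.0]
contact_force: [0.7, 0.1, 0.8]
gripper_width: 0.413
grasp_force: 0.0
```

```bash
python3 go.py st green 0.020
```

```text
t 1.87 turn [-0.    -0.004 -0.003] shift after turn [0.003 0.007 0.525] width 0.413
```

Request:
send_rows(rows=[{"x": 0,"y": 0.007,"z": 0.088,"wx": 0,"wy": 0,"wz": 0,"hand": -0.18},{"x": 0.003,"y": 0,"z": 0.088,"wx": 0,"wy": 0,"wz": 0,"hand": -0.18},{"x": 0,"y": 0,"z": 0.088,"wx": 0,"wy": 0,"wz": 0,"hand": -0.18},{"x": 0,"y": 0,"z": 0.088,"wx": 0,"wy": 0,"wz": 0,"hand": -0.18},{"x": 0,"y": 0,"z": 0.088,"wx": 0,"wy": 0,"wz": 0,"hand": -0.18},{"x": 0,"y": 0,"z": 0.085,"wx": 0,"wy": 0,"wz": 0,"hand": -0.18},{"x": 0,"y": 0,"z": 0,"wx": 0,"wy": 0,"wz": 0,"hand": -0.18},{"x": 0,"y": 0,"z": 0,"wx": 0,"wy": 0,"wz": 0,"hand": -1},{"x": 0,"y": 0,"z": 0,"wx": 0,"wy": 0,"wz": 0,"hand": -1},{"x": 0,"y": 0,"z": 0,"wx": 0,"wy": 0,"wz": 0,"hand": -1}])

```text
time: 2.7
tool_pos: [0.5404, 0.2489, 0.0226]
tool_rot: [0.001, -0.058, 0.998, 0.0]
contact_force: [-0.6, 0.8, -1.8]
gripper_width: 0.137
grasp_force: 61.9
```

```bash
python3 go.py st green 0.09
```

```text
t 2.7 turn [0.    0.002 0.001] shift after turn [ 0.006 -0.012 -0.449] width 0.137
```

Request:
send_rows(rows=[{"x": 0,"y": 0,"z": 0,"wx": 0,"wy": 0,"wz": 0,"hand": -1},{"x": 0,"y": 0,"z": -0.05,"wx": 0,"wy": 0,"wz": 0,"hand": -1},{"x": 0,"y": 0,"z": -0.1,"wx": 0,"wy": 0,"wz": 0,"hand": -1},{"x": 0,"y": 0,"z": -0.1,"wx": 0,"wy": 0,"wz": 0,"hand": -1},{"x": 0,"y": 0,"z": -0.1,"wx": 0,"wy": 0,"wz": 0,"hand": -1},{"x": 0,"y": 0,"z": -0.1,"wx": 0,"wy": 0,"wz": 0,"hand": -1},{"x": 0,"y": 0,"z": -0.05,"wx": 0,"wy": 0,"wz": 0,"hand": -1},{"x": 0,"y": 0,"z": 0,"wx": 0,"wy": 0,"wz": 0,"hand": -1},{"x": 0,"y": 0,"z": 0,"wx": 0,"wy": 0,"wz": 0,"hand": -1},{"x": 0,"y": 0,"z": 0,"wx": 0,"wy": 0,"wz": 0,"hand": -1}])

```text
time: 3.53
tool_pos: [0.539, 0.2484, 0.0958]
tool_rot: [-0.001, -0.058, 0.998, -0.0]
contact_force: [0.3, -0.8, -1.2]
gripper_width: 0.133
grasp_force: 62.0
```

```bash
python3 go.py st green 0.09;python3 go.py ho green 0.09
python3 - <<'E'
from h import *
im=grab_frame("side")
cv2.imwrite("pics/g1.png",cv2.resize(im[95:215,200:380],None,fx=4,fy=4,interpolation=cv2.INTER_CUBIC))
E
```

```text
t 3.53 turn [-0.    -0.002  0.001] shift after turn [-0.003 -0.01   0.039] width 0.133
t 3.53 turn [-0.001 -0.002  0.206] shift after turn [ 0.049 -2.158  0.039] width 0.133
```

View pics/g1.png

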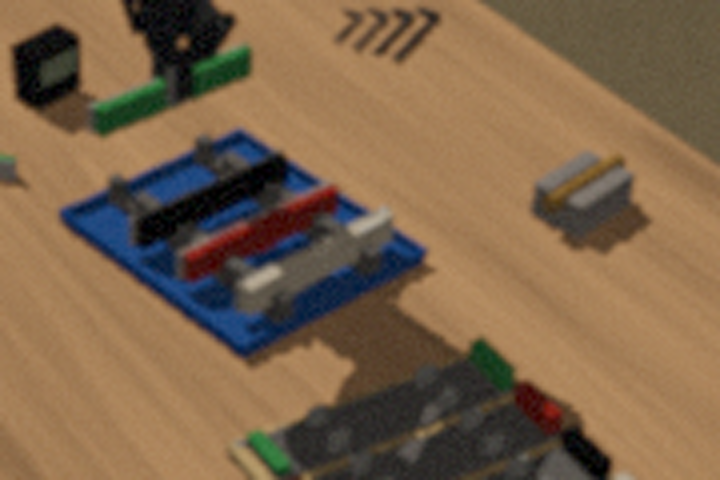

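The side view shows the green stone level in the fingers at about (172,90). I'll carry it over its holder.

Request:
send_rows(rows=[{"x": 0,"y": 0,"z": 0,"wx": 0,"wy": 0,"wz": 0.103,"hand": -1},{"x": 0,"y": -0.1,"z": 0,"wx": 0,"wy": 0,"wz": 0.103,"hand": -1},{"x": 0.009,"y": -0.24,"z": 0,"wx": 0,"wy": 0,"wz": 0,"hand": -1},{"x": 0.01,"y": -0.24,"z": 0,"wx": 0,"wy": 0,"wz": 0,"hand": -1},{"x": 0.01,"y": -0.24,"z": 0,"wx": 0,"wy": 0,"wz": 0,"hand": -1},{"x": 0.01,"y": -0.24,"z": 0,"wx": 0,"wy": 0,"wz": 0,"hand": -1},{"x": 0.01,"y": -0.24,"z": 0,"wx": 0,"wy": 0,"wz": 0,"hand": -1},{"x": 0,"y": -0.24,"z": 0,"wx": 0,"wy": 0,"wz": 0,"hand": -1},{"x": 0,"y": -0.24,"z": 0,"wx": 0,"wy": 0,"wz": 0,"hand": -1},{"x": 0,"y": -0.24,"z": 0,"wx": 0,"wy": 0,"wz": 0,"hand": -1}])

```text
time: 4.42
tool_pos: [0.5185, -0.0552, 0.0956]
tool_rot: [-0.001, 0.023, 1.0, 0.0]
contact_force: [1.4, -0.6, -1.9]
gripper_width: 0.136
grasp_force: 62.1
```

Request:
send_rows(rows=[{"x": 0,"y": -0.138,"z": 0,"wx": 0,"wy": 0,"wz": 0,"hand": -1},{"x": 0,"y": 0,"z": 0.1,"wx": 0,"wy": 0,"wz": 0,"hand": -1},{"x": 0,"y": 0,"z": 0.1,"wx": 0,"wy": 0,"wz": 0,"hand": -1},{"x": 0,"y": 0,"z": 0,"wx": 0,"wy": 0,"wz": 0,"hand": -1},{"x": 0,"y": 0,"z": 0,"wx": 0,"wy": 0,"wz": 0,"hand": -1},{"x": 0,"y": 0,"z": 0,"wx": 0,"wy": 0,"wz": 0,"hand": -1},{"x": 0,"y": 0,"z": 0,"wx": 0,"wy": 0,"wz": 0,"hand": -1},{"x": 0,"y": 0,"z": 0,"wx": 0,"wy": 0,"wz": 0,"hand": -1},{"x": 0,"y": 0,"z": 0,"wx": 0,"wy": 0,"wz": 0,"hand": -1},{"x": 0,"y": 0,"z": 0,"wx": 0,"wy": 0,"wz": 0,"hand": -1}])

```text
time: 5.25
tool_pos: [0.5191, -0.0743, 0.0674]
tool_rot: [0.001, 0.023, 1.0, -0.0]
contact_force: [0.0, -0.5, -0.9]
gripper_width: 0.134
grasp_force: 62.1
```

```bash
python3 go.py ho green 0.021
python3 - <<'E'
from h import *
H=holders();p=manip.state()["tool_pos"];print(p)
for n,off,wh in(("top",(255,120),(95,110)),("side",(255,150),(130,110))):
    im=grab_frame(n)
    overlay(n,im,{"g":(p[0],p[1],-.046,p[2]+.018)},H,f"pics/p_{n}.png",off,wh,4.2 if n=="side" else 4.2)
a,b=cv2.imread("pics/p_top.png"),cv2.imread("pics/p_side.png")
cv2.imwrite("pics/p1.png",np.hstack([a,b[:a.shape[0]]])[:, :800] if 0 else cv2.resize(np.hstack([cv2.copyMakeBorder(a,0,max(0,b.shape[0]-a.shape[0]),0,0,0),b]),None,fx=800/(a.shape[1]+b.shape[1]),fy=800/(a.shape[1]+b.shape[1])))
E
```

```text
t 5.25 turn [-0.     0.001  0.   ] shift after turn [ 0.015 -0.003  0.309] width 0.134
[ 0.51906476 -0.07427104  0.06736378]
```

View pics/p1.png

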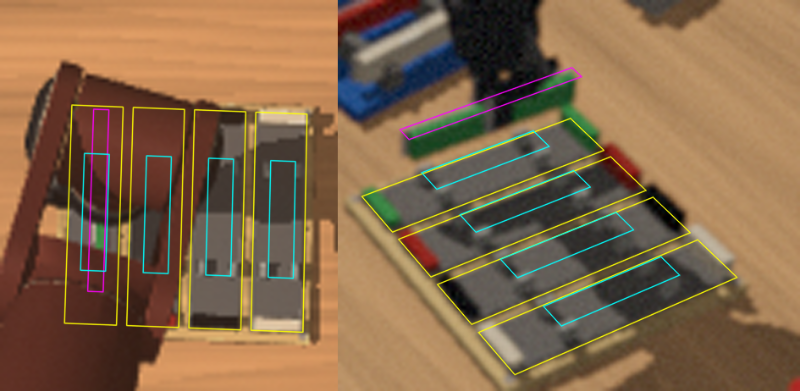

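Run:
```python
from h import *
p=manip.state()["tool_pos"];print(p)
im=grab_frame("side")
overlay("side",im,{"g":(p[0],p[1],-.046,p[2]+.018),"gb":(p[0],p[1],-.046,p[2]-.007)},{"green":holders()["green"]},"pics/p2.png",(258,165),(100,75),8)
```

```text
[ 0.51884848 -0.07431729  0.0670768 ]
```

View pics/p2.png

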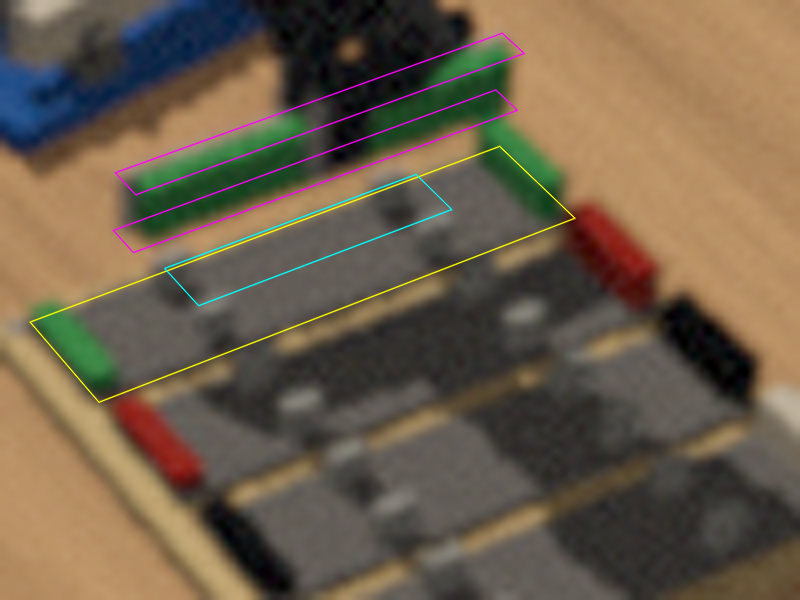

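Seen from the side, the held stone and its holder agree with the model to about 1 px (2 mm), inside the 4.5 mm slack. Lowering it.

Request:
send_rows(rows=[{"x": 0.013,"y": -0.004,"z": 0.05,"wx": 0,"wy": 0,"wz": 0,"hand": -1},{"x": 0,"y": 0,"z": 0.06,"wx": 0,"wy": 0,"wz": 0,"hand": -1},{"x": 0,"y": 0,"z": 0.06,"wx": 0,"wy": 0,"wz": 0,"hand": -1},{"x": 0,"y": 0,"z": 0.05,"wx": 0,"wy": 0,"wz": 0,"hand": -1},{"x": 0,"y": 0,"z": 0.03,"wx": 0,"wy": 0,"wz": 0,"hand": -1},{"x": 0,"y": 0,"z": 0.02,"wx": 0,"wy": 0,"wz": 0,"hand": -1},{"x": 0,"y": 0,"z": 0.014,"wx": 0,"wy": 0,"wz": 0,"hand": -1},{"x": 0,"y": 0,"z": 0.006,"wx": 0,"wy": 0,"wz": 0,"hand": -1},{"x": 0,"y": 0,"z": 0,"wx": 0,"wy": 0,"wz": 0,"hand": -1},{"x": 0,"y": 0,"z": 0,"wx": 0,"wy": 0,"wz": 0,"hand": -1}])

```text
time: 6.23
tool_pos: [0.5171, -0.075, 0.0237]
tool_rot: [0.0, 0.023, 1.0, -0.0]
contact_force: [0.2, 0.0, -1.8]
gripper_width: 0.136
grasp_force: 62.1
```

```bash
python3 go.py ho green 0.021; python3 -c "
from h import *
print(manip.state()['contact_force'])"
```

```text
t 6.23 turn [-0.     0.001 -0.   ] shift after turn [0.002 0.003 0.018] width 0.136
[ 0.24978884  0.00324969 -1.77722656]
```

Request:
send_rows(rows=[{"x": 0,"y": 0,"z": 0.005,"wx": 0,"wy": 0,"wz": 0,"hand": -1},{"x": 0,"y": 0,"z": 0.004,"wx": 0,"wy": 0,"wz": 0,"hand": -1},{"x": 0,"y": 0,"z": 0,"wx": 0,"wy": 0,"wz": 0,"hand": -1},{"x": 0,"y": 0,"z": 0,"wx": 0,"wy": 0,"wz": 0,"hand": -0.18},{"x": 0,"y": 0,"z": 0,"wx": 0,"wy": 0,"wz": 0,"hand": -0.18},{"x": 0,"y": 0,"z": 0,"wx": 0,"wy": 0,"wz": 0,"hand": -0.18},{"x": 0,"y": 0,"z": 0,"wx": 0,"wy": 0,"wz": 0,"hand": -0.18},{"x": 0,"y": 0,"z": -0.1,"wx": 0,"wy": 0,"wz": 0,"hand": -0.18},{"x": 0,"y": 0,"z": -0.2,"wx": 0,"wy": 0,"wz": 0,"hand": -0.18},{"x": 0,"y": 0,"z": -0.2,"wx": 0,"wy": 0,"wz": 0,"hand": -0.18}])

```text
time: 7.07
tool_pos: [0.5153, -0.0745, 0.0963]
tool_rot: [-0.002, 0.023, 1.0, 0.001]
contact_force: [0.7, -0.6, -0.0]
gripper_width: 0.412
grasp_force: 0.0
```

```bash
python3 go.py st red 0.095
```

```text
t 7.07 turn [ 0.002 -0.005 -0.205] shift after turn [-0.402  1.368  0.008] width 0.412
```

Request:
send_rows(rows=[{"x": 0,"y": 0,"z": 0,"wx": 0,"wy": 0,"wz": -0.103,"hand": -0.18},{"x": 0,"y": 0,"z": 0,"wx": 0,"wy": 0,"wz": -0.102,"hand": -0.18},{"x": -0.067,"y": 0.228,"z": 0,"wx": 0,"wy": 0,"wz": 0,"hand": -0.18},{"x": -0.067,"y": 0.228,"z": 0,"wx": 0,"wy": 0,"wz": 0,"hand": -0.18},{"x": -0.067,"y": 0.228,"z": 0,"wx": 0,"wy": 0,"wz": 0,"hand": -0.18},{"x": -0.067,"y": 0.228,"z": 0,"wx": 0,"wy": 0,"wz": 0,"hand": -0.18},{"x": -0.067,"y": 0.228,"z": 0,"wx": 0,"wy": 0,"wz": 0,"hand": -0.18},{"x": -0.067,"y": 0.228,"z": 0,"wx": 0,"wy": 0,"wz": 0,"hand": -0.18},{"x": 0,"y": 0,"z": 0,"wx": 0,"wy": 0,"wz": 0,"hand": -0.18},{"x": 0,"y": 0,"z": 0,"wx": 0,"wy": 0,"wz": 0,"hand": -0.18}])

```text
time: 7.9
tool_pos: [0.5531, 0.1374, 0.097]
tool_rot: [0.0, -0.059, 0.998, -0.0]
contact_force: [1.6, -0.7, 0.4]
gripper_width: 0.41
grasp_force: 0.0
```

```bash
python3 go.py st red 0.020
python3 - <<'E'
from h import *
im=grab_frame("side")
cv2.imwrite("pics/g2.png",cv2.resize(im[105:235,215:365],None,fx=4.5,fy=4.5,interpolation=cv2.INTER_CUBIC))
E
```

```text
t 7.9 turn [-0.     0.     0.004] shift after turn [ 0.01  -0.006  0.513] width 0.41
```

View pics/g2.png

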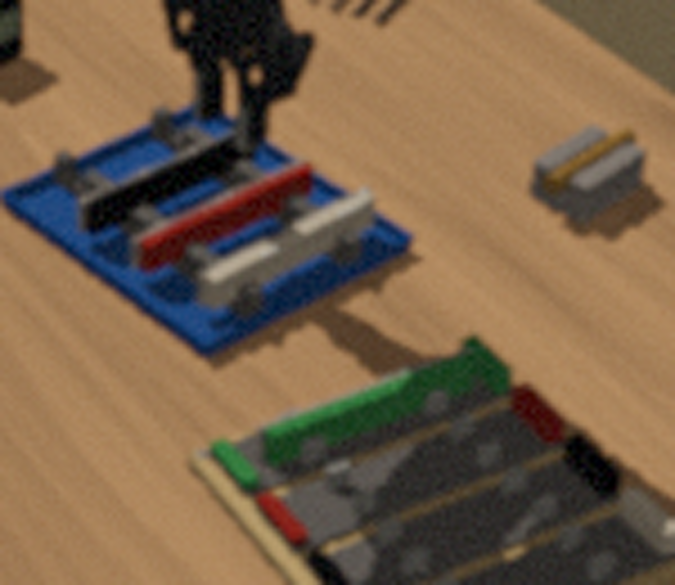

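The green stone is seated between its guides and tags, and the fingers straddle red. Grasping red.

Request:
send_rows(rows=[{"x": 0.006,"y": -0.005,"z": 0.088,"wx": 0,"wy": 0,"wz": 0,"hand": -0.18},{"x": 0,"y": 0,"z": 0.088,"wx": 0,"wy": 0,"wz": 0,"hand": -0.18},{"x": 0,"y": 0,"z": 0.088,"wx": 0,"wy": 0,"wz": 0,"hand": -0.18},{"x": 0,"y": 0,"z": 0.088,"wx": 0,"wy": 0,"wz": 0,"hand": -0.18},{"x": 0,"y": 0,"z": 0.088,"wx": 0,"wy": 0,"wz": 0,"hand": -0.18},{"x": 0,"y": 0,"z": 0.065,"wx": 0,"wy": 0,"wz": 0,"hand": -0.18},{"x": 0,"y": 0,"z": 0,"wx": 0,"wy": 0,"wz": 0,"hand": -0.18},{"x": 0,"y": 0,"z": 0,"wx": 0,"wy": 0,"wz": 0,"hand": -1},{"x": 0,"y": 0,"z": 0,"wx": 0,"wy": 0,"wz": 0,"hand": -1},{"x": 0,"y": 0,"z": 0,"wx": 0,"wy": 0,"wz": 0,"hand": -1}])

```text
time: 8.78
tool_pos: [0.5525, 0.1363, 0.0217]
tool_rot: [0.0, -0.058, 0.998, 0.001]
contact_force: [-0.4, 5.1, -2.9]
gripper_width: 0.137
grasp_force: 60.8
```

Request:
send_rows(rows=[{"x": 0,"y": 0,"z": 0,"wx": 0,"wy": 0,"wz": 0,"hand": -1},{"x": 0,"y": 0,"z": -0.05,"wx": 0,"wy": 0,"wz": 0,"hand": -1},{"x": 0,"y": 0,"z": -0.1,"wx": 0,"wy": 0,"wz": 0,"hand": -1},{"x": 0,"y": 0,"z": -0.1,"wx": 0,"wy": 0,"wz": 0,"hand": -1},{"x": 0,"y": 0,"z": -0.1,"wx": 0,"wy": 0,"wz": 0,"hand": -1},{"x": 0,"y": 0,"z": -0.1,"wx": 0,"wy": 0,"wz": 0,"hand": -1},{"x": 0,"y": 0,"z": -0.05,"wx": 0,"wy": 0,"wz": 0,"hand": -1},{"x": 0,"y": 0,"z": 0,"wx": 0,"wy": 0,"wz": 0,"hand": -1},{"x": 0,"y": 0,"z": 0,"wx": 0,"wy": 0,"wz": 0,"hand": -1},{"x": 0,"y": 0,"z": 0,"wx": 0,"wy": 0,"wz": 0,"hand": -1}])

```text
time: 9.62
tool_pos: [0.5517, 0.1348, 0.0953]
tool_rot: [-0.001, -0.057, 0.998, -0.0]
contact_force: [-1.5, 0.5, -1.2]
gripper_width: 0.138
grasp_force: 60.9
```

```bash
python3 go.py ho red 0.065
```

```text
t 9.62 turn [-0.    -0.002  0.205] shift after turn [ 0.168 -1.772  0.202] width 0.138
```

Request:
send_rows(rows=[{"x": 0,"y": 0,"z": 0,"wx": 0,"wy": 0,"wz": 0.103,"hand": -1},{"x": 0,"y": 0,"z": 0,"wx": 0,"wy": 0,"wz": 0.102,"hand": -1},{"x": 0.021,"y": -0.222,"z": 0,"wx": 0,"wy": 0,"wz": 0,"hand": -1},{"x": 0.021,"y": -0.222,"z": 0,"wx": 0,"wy": 0,"wz": 0,"hand": -1},{"x": 0.021,"y": -0.222,"z": 0,"wx": 0,"wy": 0,"wz": 0,"hand": -1},{"x": 0.021,"y": -0.222,"z": 0,"wx": 0,"wy": 0,"wz": 0,"hand": -1},{"x": 0.021,"y": -0.222,"z": 0,"wx": 0,"wy": 0,"wz": 0,"hand": -1},{"x": 0.021,"y": -0.222,"z": 0,"wx": 0,"wy": 0,"wz": 0,"hand": -1},{"x": 0.021,"y": -0.222,"z": 0,"wx": 0,"wy": 0,"wz": 0,"hand": -1},{"x": 0.021,"y": -0.218,"z": 0,"wx": 0,"wy": 0,"wz": 0,"hand": -1}])

```text
time: 10.45
tool_pos: [0.5135, -0.1306, 0.0948]
tool_rot: [-0.001, 0.023, 1.0, 0.0]
contact_force: [0.3, 0.4, -1.1]
gripper_width: 0.134
grasp_force: 60.8
```

Request:
send_rows(rows=[{"x": 0,"y": 0,"z": 0.05,"wx": 0,"wy": 0,"wz": 0,"hand": -1},{"x": 0,"y": 0,"z": 0.1,"wx": 0,"wy": 0,"wz": 0,"hand": -1},{"x": 0,"y": 0,"z": 0.05,"wx": 0,"wy": 0,"wz": 0,"hand": -1},{"x": 0,"y": 0,"z": 0,"wx": 0,"wy": 0,"wz": 0,"hand": -1},{"x": 0,"y": 0,"z": 0,"wx": 0,"wy": 0,"wz": 0,"hand": -1},{"x": 0,"y": 0,"z": 0,"wx": 0,"wy": 0,"wz": 0,"hand": -1},{"x": 0,"y": 0,"z": 0,"wx": 0,"wy": 0,"wz": 0,"hand": -1},{"x": 0,"y": 0,"z": 0,"wx": 0,"wy": 0,"wz": 0,"hand": -1},{"x": 0,"y": 0,"z": 0,"wx": 0,"wy": 0,"wz": 0,"hand": -1},{"x": 0,"y": 0,"z": 0,"wx": 0,"wy": 0,"wz": 0,"hand": -1}])

```text
time: 11.28
tool_pos: [0.5151, -0.1293, 0.0666]
tool_rot: [0.0, 0.023, 1.0, -0.0]
contact_force: [-0.1, -0.4, -0.9]
gripper_width: 0.139
grasp_force: 60.8
```

```bash
python3 go.py ho red 0.021
```

```text
t 11.28 turn [-0.     0.001  0.   ] shift after turn [ 0.006 -0.002  0.304] width 0.139
```

Request:
send_rows(rows=[{"x": 0.004,"y": -0.001,"z": 0.05,"wx": 0,"wy": 0,"wz": 0,"hand": -1},{"x": 0,"y": 0,"z": 0.06,"wx": 0,"wy": 0,"wz": 0,"hand": -1},{"x": 0,"y": 0,"z": 0.06,"wx": 0,"wy": 0,"wz": 0,"hand": -1},{"x": 0,"y": 0,"z": 0.05,"wx": 0,"wy": 0,"wz": 0,"hand": -1},{"x": 0,"y": 0,"z": 0.03,"wx": 0,"wy": 0,"wz": 0,"hand": -1},{"x": 0,"y": 0,"z": 0.02,"wx": 0,"wy": 0,"wz": 0,"hand": -1},{"x": 0,"y": 0,"z": 0.014,"wx": 0,"wy": 0,"wz": 0,"hand": -1},{"x": 0,"y": 0,"z": 0.008,"wx": 0,"wy": 0,"wz": 0,"hand": -1},{"x": 0,"y": 0,"z": 0,"wx": 0,"wy": 0,"wz": 0,"hand": -1},{"x": 0,"y": 0,"z": 0,"wx": 0,"wy": 0,"wz": 0,"hand": -1}])

```text
time: 12.12
tool_pos: [0.5145, -0.1295, 0.0227]
tool_rot: [0.0, 0.023, 1.0, -0.0]
contact_force: [0.3, -0.2, 0.5]
gripper_width: 0.137
grasp_force: 60.9
```

```bash
python3 go.py ho red 0.021; python3 -c "
from h import *
print(manip.state()['contact_force'])"
```

```text
t 12.12 turn [-0.     0.001 -0.   ] shift after turn [ 0.002 -0.     0.011] width 0.137
[ 0.26432136 -0.1687312   0.47197783]
```

Request:
send_rows(rows=[{"x": 0,"y": 0,"z": 0.005,"wx": 0,"wy": 0,"wz": 0,"hand": -1},{"x": 0,"y": 0,"z": 0,"wx": 0,"wy": 0,"wz": 0,"hand": -1},{"x": 0,"y": 0,"z": 0,"wx": 0,"wy": 0,"wz": 0,"hand": -1},{"x": 0,"y": 0,"z": 0,"wx": 0,"wy": 0,"wz": 0,"hand": -0.18},{"x": 0,"y": 0,"z": 0,"wx": 0,"wy": 0,"wz": 0,"hand": -0.18},{"x": 0,"y": 0,"z": 0,"wx": 0,"wy": 0,"wz": 0,"hand": -0.18},{"x": 0,"y": 0,"z": 0,"wx": 0,"wy": 0,"wz": 0,"hand": -0.18},{"x": 0,"y": 0,"z": -0.1,"wx": 0,"wy": 0,"wz": 0,"hand": -0.18},{"x": 0,"y": 0,"z": -0.2,"wx": 0,"wy": 0,"wz": 0,"hand": -0.18},{"x": 0,"y": 0,"z": -0.2,"wx": 0,"wy": 0,"wz": 0,"hand": -0.18}])

```text
time: 12.95
tool_pos: [0.5129, -0.1289, 0.0959]
tool_rot: [-0.002, 0.023, 1.0, 0.001]
contact_force: [1.1, 0.2, 0.5]
gripper_width: 0.408
grasp_force: 0.0
```

```bash
python3 go.py st black 0.095
```

```text
t 12.95 turn [ 0.002 -0.004 -0.215] shift after turn [-0.459  2.112  0.006] width 0.408
```

Request:
send_rows(rows=[{"x": 0,"y": 0,"z": 0,"wx": 0,"wy": 0,"wz": -0.108,"hand": -0.18},{"x": 0,"y": 0,"z": 0,"wx": 0,"wy": 0,"wz": -0.107,"hand": -0.18},{"x": -0.057,"y": 0.264,"z": 0,"wx": 0,"wy": 0,"wz": 0,"hand": -0.18},{"x": -0.057,"y": 0.264,"z": 0,"wx": 0,"wy": 0,"wz": 0,"hand": -0.18},{"x": -0.057,"y": 0.264,"z": 0,"wx": 0,"wy": 0,"wz": 0,"hand": -0.18},{"x": -0.057,"y": 0.264,"z": 0,"wx": 0,"wy": 0,"wz": 0,"hand": -0.18},{"x": -0.057,"y": 0.264,"z": 0,"wx": 0,"wy": 0,"wz": 0,"hand": -0.18},{"x": -0.057,"y": 0.264,"z": 0,"wx": 0,"wy": 0,"wz": 0,"hand": -0.18},{"x": -0.057,"y": 0.264,"z": 0,"wx": 0,"wy": 0,"wz": 0,"hand": -0.18},{"x": -0.057,"y": 0.264,"z": 0,"wx": 0,"wy": 0,"wz": 0,"hand": -0.18}])

```text
time: 13.78
tool_pos: [0.5432, 0.1954, 0.0968]
tool_rot: [0.0, -0.061, 0.998, -0.0]
contact_force: [1.1, -0.2, 0.2]
gripper_width: 0.41
grasp_force: 0.0
```

```bash
python3 -c "
from h import *
[grab_frame('side') for i in range(4)]"; python3 go.py st black 0.020
```

```text
t 13.98 turn [-0.001 -0.     0.003] shift after turn [ 0.006 -0.002  0.51 ] width 0.41
```

Request:
send_rows(rows=[{"x": 0.004,"y": -0.002,"z": 0.088,"wx": 0,"wy": 0,"wz": 0,"hand": -0.18},{"x": 0,"y": 0,"z": 0.088,"wx": 0,"wy": 0,"wz": 0,"hand": -0.18},{"x": 0,"y": 0,"z": 0.088,"wx": 0,"wy": 0,"wz": 0,"hand": -0.18},{"x": 0,"y": 0,"z": 0.088,"wx": 0,"wy": 0,"wz": 0,"hand": -0.18},{"x": 0,"y": 0,"z": 0.088,"wx": 0,"wy": 0,"wz": 0,"hand": -0.18},{"x": 0,"y": 0,"z": 0.062,"wx": 0,"wy": 0,"wz": 0,"hand": -0.18},{"x": 0,"y": 0,"z": 0,"wx": 0,"wy": 0,"wz": 0,"hand": -0.18},{"x": 0,"y": 0,"z": 0,"wx": 0,"wy": 0,"wz": 0,"hand": -1},{"x": 0,"y": 0,"z": 0,"wx": 0,"wy": 0,"wz": 0,"hand": -1},{"x": 0,"y": 0,"z": 0,"wx": 0,"wy": 0,"wz": 0,"hand": -1}])

```text
time: 14.82
tool_pos: [0.5436, 0.1932, 0.0223]
tool_rot: [0.001, -0.061, 0.998, 0.0]
contact_force: [0.4, -0.6, -1.3]
gripper_width: 0.133
grasp_force: 61.6
```

Request:
send_rows(rows=[{"x": 0,"y": 0,"z": 0,"wx": 0,"wy": 0,"wz": 0,"hand": -1},{"x": 0,"y": 0,"z": -0.05,"wx": 0,"wy": 0,"wz": 0,"hand": -1},{"x": 0,"y": 0,"z": -0.1,"wx": 0,"wy": 0,"wz": 0,"hand": -1},{"x": 0,"y": 0,"z": -0.1,"wx": 0,"wy": 0,"wz": 0,"hand": -1},{"x": 0,"y": 0,"z": -0.1,"wx": 0,"wy": 0,"wz": 0,"hand": -1},{"x": 0,"y": 0,"z": -0.1,"wx": 0,"wy": 0,"wz": 0,"hand": -1},{"x": 0,"y": 0,"z": -0.05,"wx": 0,"wy": 0,"wz": 0,"hand": -1},{"x": 0,"y": 0,"z": 0,"wx": 0,"wy": 0,"wz": 0,"hand": -1},{"x": 0,"y": 0,"z": 0,"wx": 0,"wy": 0,"wz": 0,"hand": -1},{"x": 0,"y": 0,"z": 0,"wx": 0,"wy": 0,"wz": 0,"hand": -1}])

```text
time: 15.65
tool_pos: [0.5421, 0.1928, 0.0954]
tool_rot: [-0.001, -0.061, 0.998, -0.0]
contact_force: [-0.0, 0.6, -1.5]
gripper_width: 0.137
grasp_force: 61.7
```

```bash
python3 go.py ho black 0.065
```

```text
t 15.65 turn [-0.    -0.002  0.215] shift after turn [ 0.087 -2.522  0.203] width 0.137
```

Request:
send_rows(rows=[{"x": 0,"y": 0,"z": 0,"wx": 0,"wy": 0,"wz": 0.108,"hand": -1},{"x": 0,"y": 0,"z": 0,"wx": 0,"wy": 0,"wz": 0.107,"hand": -1},{"x": 0.011,"y": -0.252,"z": 0,"wx": 0,"wy": 0,"wz": 0,"hand": -1},{"x": 0.011,"y": -0.252,"z": 0,"wx": 0,"wy": 0,"wz": 0,"hand": -1},{"x": 0.011,"y": -0.252,"z": 0,"wx": 0,"wy": 0,"wz": 0,"hand": -1},{"x": 0.011,"y": -0.252,"z": 0,"wx": 0,"wy": 0,"wz": 0,"hand": -1},{"x": 0.011,"y": -0.252,"z": 0,"wx": 0,"wy": 0,"wz": 0,"hand": -1},{"x": 0.011,"y": -0.252,"z": 0,"wx": 0,"wy": 0,"wz": 0,"hand": -1},{"x": 0.011,"y": -0.252,"z": 0,"wx": 0,"wy": 0,"wz": 0,"hand": -1},{"x": 0.01,"y": -0.252,"z": 0,"wx": 0,"wy": 0,"wz": 0,"hand": -1}])

```text
time: 16.48
tool_pos: [0.5144, -0.1099, 0.095]
tool_rot: [-0.001, 0.023, 1.0, 0.0]
contact_force: [0.3, 0.2, -1.5]
gripper_width: 0.137
grasp_force: 61.8
```

Request:
send_rows(rows=[{"x": 0,"y": -0.253,"z": 0,"wx": 0,"wy": 0,"wz": 0,"hand": -1},{"x": 0,"y": -0.253,"z": 0,"wx": 0,"wy": 0,"wz": 0,"hand": -1},{"x": 0,"y": 0,"z": 0.1,"wx": 0,"wy": 0,"wz": 0,"hand": -1},{"x": 0,"y": 0,"z": 0.1,"wx": 0,"wy": 0,"wz": 0,"hand": -1},{"x": 0,"y": 0,"z": 0,"wx": 0,"wy": 0,"wz": 0,"hand": -1},{"x": 0,"y": 0,"z": 0,"wx": 0,"wy": 0,"wz": 0,"hand": -1},{"x": 0,"y": 0,"z": 0,"wx": 0,"wy": 0,"wz": 0,"hand": -1},{"x": 0,"y": 0,"z": 0,"wx": 0,"wy": 0,"wz": 0,"hand": -1},{"x": 0,"y": 0,"z": 0,"wx": 0,"wy": 0,"wz": 0,"hand": -1},{"x": 0,"y": 0,"z": 0,"wx": 0,"wy": 0,"wz": 0,"hand": -1}])

```text
time: 17.32
tool_pos: [0.5129, -0.1842, 0.0672]
tool_rot: [0.001, 0.023, 1.0, -0.0]
contact_force: [0.3, -0.4, -1.2]
gripper_width: 0.135
grasp_force: 61.8
```

```bash
python3 go.py ho black 0.021
```

```text
t 17.32 turn [-0.001  0.002  0.001] shift after turn [ 0.007 -0.002  0.308] width 0.135
```

Request:
send_rows(rows=[{"x": 0.005,"y": -0.001,"z": 0.05,"wx": 0,"wy": 0,"wz": 0,"hand": -1},{"x": 0,"y": 0,"z": 0.06,"wx": 0,"wy": 0,"wz": 0,"hand": -1},{"x": 0,"y": 0,"z": 0.06,"wx": 0,"wy": 0,"wz": 0,"hand": -1},{"x": 0,"y": 0,"z": 0.05,"wx": 0,"wy": 0,"wz": 0,"hand": -1},{"x": 0,"y": 0,"z": 0.03,"wx": 0,"wy": 0,"wz": 0,"hand": -1},{"x": 0,"y": 0,"z": 0.02,"wx": 0,"wy": 0,"wz": 0,"hand": -1},{"x": 0,"y": 0,"z": 0.014,"wx": 0,"wy": 0,"wz": 0,"hand": -1},{"x": 0,"y": 0,"z": 0.01,"wx": 0,"wy": 0,"wz": 0,"hand": -1},{"x": 0,"y": 0,"z": 0,"wx": 0,"wy": 0,"wz": 0,"hand": -1},{"x": 0,"y": 0,"z": 0,"wx": 0,"wy": 0,"wz": 0,"hand": -1}])

```text
time: 18.15
tool_pos: [0.5118, -0.1846, 0.0226]
tool_rot: [0.0, 0.023, 1.0, -0.0]
contact_force: [-0.0, -0.2, -0.7]
gripper_width: 0.137
grasp_force: 62.0
```

```bash
python3 go.py ho black 0.021; python3 -c "
from h import *
print(manip.state()['contact_force'])"
```

```text
t 18.15 turn [-0.     0.001 -0.   ] shift after turn [0.001 0.001 0.01 ] width 0.137
[-0.03095708 -0.22082784 -0.69727287]
```

Request:
send_rows(rows=[{"x": 0,"y": 0,"z": 0.004,"wx": 0,"wy": 0,"wz": 0,"hand": -1},{"x": 0,"y": 0,"z": 0,"wx": 0,"wy": 0,"wz": 0,"hand": -1},{"x": 0,"y": 0,"z": 0,"wx": 0,"wy": 0,"wz": 0,"hand": -1},{"x": 0,"y": 0,"z": 0,"wx": 0,"wy": 0,"wz": 0,"hand": -0.18},{"x": 0,"y": 0,"z": 0,"wx": 0,"wy": 0,"wz": 0,"hand": -0.18},{"x": 0,"y": 0,"z": 0,"wx": 0,"wy": 0,"wz": 0,"hand": -0.18},{"x": 0,"y": 0,"z": 0,"wx": 0,"wy": 0,"wz": 0,"hand": -0.18},{"x": 0,"y": 0,"z": -0.1,"wx": 0,"wy": 0,"wz": 0,"hand": -0.18},{"x": 0,"y": 0,"z": -0.2,"wx": 0,"wy": 0,"wz": 0,"hand": -0.18},{"x": 0,"y": 0,"z": -0.2,"wx": 0,"wy": 0,"wz": 0,"hand": -0.18}])

```text
time: 18.98
tool_pos: [0.5103, -0.1838, 0.096]
tool_rot: [-0.002, 0.023, 1.0, 0.001]
contact_force: [0.5, -0.8, 0.6]
gripper_width: 0.41
grasp_force: 0.0
```

```bash
python3 go.py st white 0.095
```

```text
t 18.98 turn [ 0.002 -0.004 -0.246] shift after turn [-0.643  1.703  0.007] width 0.41
```

Request:
send_rows(rows=[{"x": 0,"y": 0,"z": 0,"wx": 0,"wy": 0,"wz": -0.123,"hand": -0.18},{"x": 0,"y": 0,"z": 0,"wx": 0,"wy": 0,"wz": -0.123,"hand": -0.18},{"x": -0.092,"y": 0.243,"z": 0,"wx": 0,"wy": 0,"wz": 0,"hand": -0.18},{"x": -0.092,"y": 0.243,"z": 0,"wx": 0,"wy": 0,"wz": 0,"hand": -0.18},{"x": -0.092,"y": 0.243,"z": 0,"wx": 0,"wy": 0,"wz": 0,"hand": -0.18},{"x": -0.092,"y": 0.243,"z": 0,"wx": 0,"wy": 0,"wz": 0,"hand": -0.18},{"x": -0.092,"y": 0.243,"z": 0,"wx": 0,"wy": 0,"wz": 0,"hand": -0.18},{"x": -0.092,"y": 0.243,"z": 0,"wx": 0,"wy": 0,"wz": 0,"hand": -0.18},{"x": -0.091,"y": 0.245,"z": 0,"wx": 0,"wy": 0,"wz": 0,"hand": -0.18},{"x": 0,"y": 0,"z": 0,"wx": 0,"wy": 0,"wz": 0,"hand": -0.18}])

```text
time: 19.82
tool_pos: [0.5703, 0.0882, 0.0971]
tool_rot: [0.001, -0.076, 0.997, 0.001]
contact_force: [0.3, -0.4, 0.7]
gripper_width: 0.414
grasp_force: 0.0
```

```bash
python3 -c "
from h import *
[grab_frame('side') for i in range(3)]"; python3 go.py st white 0.020
```

```text
t 19.97 turn [-0.001 -0.     0.002] shift after turn [0.008 0.004 0.51 ] width 0.41
```

Request:
send_rows(rows=[{"x": 0.006,"y": 0,"z": 0.088,"wx": 0,"wy": 0,"wz": 0,"hand": -0.18},{"x": 0,"y": 0,"z": 0.088,"wx": 0,"wy": 0,"wz": 0,"hand": -0.18},{"x": 0,"y": 0,"z": 0.088,"wx": 0,"wy": 0,"wz": 0,"hand": -0.18},{"x": 0,"y": 0,"z": 0.088,"wx": 0,"wy": 0,"wz": 0,"hand": -0.18},{"x": 0,"y": 0,"z": 0.088,"wx": 0,"wy": 0,"wz": 0,"hand": -0.18},{"x": 0,"y": 0,"z": 0.062,"wx": 0,"wy": 0,"wz": 0,"hand": -0.18},{"x": 0,"y": 0,"z": 0,"wx": 0,"wy": 0,"wz": 0,"hand": -0.18},{"x": 0,"y": 0,"z": 0,"wx": 0,"wy": 0,"wz": 0,"hand": -1},{"x": 0,"y": 0,"z": 0,"wx": 0,"wy": 0,"wz": 0,"hand": -1},{"x": 0,"y": 0,"z": 0,"wx": 0,"wy": 0,"wz": 0,"hand": -1}])

```text
time: 20.8
tool_pos: [0.5691, 0.0827, 0.022]
tool_rot: [0.001, -0.073, 0.997, 0.0]
contact_force: [0.7, 2.0, -1.5]
gripper_width: 0.136
grasp_force: 61.6
```

Request:
send_rows(rows=[{"x": 0,"y": 0,"z": 0,"wx": 0,"wy": 0,"wz": 0,"hand": -1},{"x": 0,"y": 0,"z": -0.05,"wx": 0,"wy": 0,"wz": 0,"hand": -1},{"x": 0,"y": 0,"z": -0.1,"wx": 0,"wy": 0,"wz": 0,"hand": -1},{"x": 0,"y": 0,"z": -0.1,"wx": 0,"wy": 0,"wz": 0,"hand": -1},{"x": 0,"y": 0,"z": -0.1,"wx": 0,"wy": 0,"wz": 0,"hand": -1},{"x": 0,"y": 0,"z": -0.1,"wx": 0,"wy": 0,"wz": 0,"hand": -1},{"x": 0,"y": 0,"z": -0.05,"wx": 0,"wy": 0,"wz": 0,"hand": -1},{"x": 0,"y": 0,"z": 0,"wx": 0,"wy": 0,"wz": 0,"hand": -1},{"x": 0,"y": 0,"z": 0,"wx": 0,"wy": 0,"wz": 0,"hand": -1},{"x": 0,"y": 0,"z": 0,"wx": 0,"wy": 0,"wz": 0,"hand": -1}])

```text
time: 21.63
tool_pos: [0.5679, 0.0821, 0.0954]
tool_rot: [-0.001, -0.073, 0.997, -0.0]
contact_force: [0.2, -0.1, -1.9]
gripper_width: 0.135
grasp_force: 61.7
```

```bash
python3 go.py ho white 0.065
```

```text
t 21.63 turn [-0.    -0.002  0.246] shift after turn [ 0.292 -2.159  0.202] width 0.135
```

Request:
send_rows(rows=[{"x": 0,"y": 0,"z": 0,"wx": 0,"wy": 0,"wz": 0.123,"hand": -1},{"x": 0,"y": 0,"z": 0,"wx": 0,"wy": 0,"wz": 0.123,"hand": -1},{"x": 0.032,"y": -0.24,"z": 0,"wx": 0,"wy": 0,"wz": 0,"hand": -1},{"x": 0.032,"y": -0.24,"z": 0,"wx": 0,"wy": 0,"wz": 0,"hand": -1},{"x": 0.032,"y": -0.24,"z": 0,"wx": 0,"wy": 0,"wz": 0,"hand": -1},{"x": 0.032,"y": -0.24,"z": 0,"wx": 0,"wy": 0,"wz": 0,"hand": -1},{"x": 0.032,"y": -0.24,"z": 0,"wx": 0,"wy": 0,"wz": 0,"hand": -1},{"x": 0.032,"y": -0.24,"z": 0,"wx": 0,"wy": 0,"wz": 0,"hand": -1},{"x": 0.032,"y": -0.24,"z": 0,"wx": 0,"wy": 0,"wz": 0,"hand": -1},{"x": 0.032,"y": -0.24,"z": 0,"wx": 0,"wy": 0,"wz": 0,"hand": -1}])

```text
time: 22.47
tool_pos: [0.5155, -0.2049, 0.0949]
tool_rot: [-0.001, 0.023, 1.0, 0.0]
contact_force: [0.0, 0.2, -1.6]
gripper_width: 0.135
grasp_force: 61.6
```

Request:
send_rows(rows=[{"x": 0.036,"y": -0.239,"z": 0,"wx": 0,"wy": 0,"wz": 0,"hand": -1},{"x": 0,"y": 0,"z": 0,"wx": 0,"wy": 0,"wz": 0,"hand": -1},{"x": 0,"y": 0,"z": 0.1,"wx": 0,"wy": 0,"wz": 0,"hand": -1},{"x": 0,"y": 0,"z": 0.1,"wx": 0,"wy": 0,"wz": 0,"hand": -1},{"x": 0,"y": 0,"z": 0,"wx": 0,"wy": 0,"wz": 0,"hand": -1},{"x": 0,"y": 0,"z": 0,"wx": 0,"wy": 0,"wz": 0,"hand": -1},{"x": 0,"y": 0,"z": 0,"wx": 0,"wy": 0,"wz": 0,"hand": -1},{"x": 0,"y": 0,"z": 0,"wx": 0,"wy": 0,"wz": 0,"hand": -1},{"x": 0,"y": 0,"z": 0,"wx": 0,"wy": 0,"wz": 0,"hand": -1},{"x": 0,"y": 0,"z": 0,"wx": 0,"wy": 0,"wz": 0,"hand": -1}])

```text
time: 23.3
tool_pos: [0.5105, -0.2393, 0.0672]
tool_rot: [0.001, 0.023, 1.0, -0.0]
contact_force: [0.2, -0.6, -1.9]
gripper_width: 0.132
grasp_force: 61.7
```

```bash
python3 go.py ho white 0.021
```

```text
t 23.3 turn [-0.001  0.002  0.   ] shift after turn [ 0.008 -0.001  0.308] width 0.132
```

Request:
send_rows(rows=[{"x": 0.006,"y": -0.001,"z": 0.05,"wx": 0,"wy": 0,"wz": 0,"hand": -1},{"x": 0,"y": 0,"z": 0.06,"wx": 0,"wy": 0,"wz": 0,"hand": -1},{"x": 0,"y": 0,"z": 0.06,"wx": 0,"wy": 0,"wz": 0,"hand": -1},{"x": 0,"y": 0,"z": 0.05,"wx": 0,"wy": 0,"wz": 0,"hand": -1},{"x": 0,"y": 0,"z": 0.03,"wx": 0,"wy": 0,"wz": 0,"hand": -1},{"x": 0,"y": 0,"z": 0.02,"wx": 0,"wy": 0,"wz": 0,"hand": -1},{"x": 0,"y": 0,"z": 0.014,"wx": 0,"wy": 0,"wz": 0,"hand": -1},{"x": 0,"y": 0,"z": 0.01,"wx": 0,"wy": 0,"wz": 0,"hand": -1},{"x": 0,"y": 0,"z": 0,"wx": 0,"wy": 0,"wz": 0,"hand": -1},{"x": 0,"y": 0,"z": 0,"wx": 0,"wy": 0,"wz": 0,"hand": -1}])

```text
time: 24.13
tool_pos: [0.5093, -0.2395, 0.0225]
tool_rot: [0.0, 0.023, 1.0, -0.0]
contact_force: [0.8, 0.8, -1.7]
gripper_width: 0.134
grasp_force: 61.7
```

```bash
python3 go.py ho white 0.021
```

```text
t 24.13 turn [-0.     0.001 -0.   ] shift after turn [0.   0.   0.01] width 0.134
```

Request:
send_rows(rows=[{"x": 0,"y": 0,"z": 0.004,"wx": 0,"wy": 0,"wz": 0,"hand": -1},{"x": 0,"y": 0,"z": 0,"wx": 0,"wy": 0,"wz": 0,"hand": -1},{"x": 0,"y": 0,"z": 0,"wx": 0,"wy": 0,"wz": 0,"hand": -0.18},{"x": 0,"y": 0,"z": 0,"wx": 0,"wy": 0,"wz": 0,"hand": -0.18},{"x": 0,"y": 0,"z": 0,"wx": 0,"wy": 0,"wz": 0,"hand": -0.18},{"x": 0,"y": 0,"z": 0,"wx": 0,"wy": 0,"wz": 0,"hand": -0.18},{"x": 0,"y": 0,"z": -0.1,"wx": 0,"wy": 0,"wz": 0,"hand": -0.18},{"x": 0,"y": 0,"z": -0.25,"wx": 0,"wy": 0,"wz": 0,"hand": -0.18},{"x": 0,"y": 0,"z": -0.25,"wx": 0,"wy": 0,"wz": 0,"hand": -0.18},{"x": 0,"y": 0,"z": -0.25,"wx": 0,"wy": 0,"wz": 0,"hand": -0.18}])

```text
time: 24.97
tool_pos: [0.5085, -0.239, 0.1501]
tool_rot: [-0.001, 0.023, 1.0, 0.0]
contact_force: [-0.3, -0.6, 0.8]
gripper_width: 0.412
grasp_force: 0.0
```

Request:
send_rows(rows=[{"x": 0,"y": 0,"z": -0.25,"wx": 0,"wy": 0,"wz": 0,"hand": -0.18},{"x": 0,"y": 0,"z": -0.25,"wx": 0,"wy": 0,"wz": 0,"hand": -0.18},{"x": 0,"y": 0.24,"z": 0,"wx": 0,"wy": 0,"wz": 0,"hand": -0.18},{"x": 0,"y": 0.24,"z": 0,"wx": 0,"wy": 0,"wz": 0,"hand": -0.18},{"x": 0,"y": 0.24,"z": 0,"wx": 0,"wy": 0,"wz": 0,"hand": -0.18},{"x": 0,"y": 0.24,"z": 0,"wx": 0,"wy": 0,"wz": 0,"hand": -0.18},{"x": 0,"y": 0.24,"z": 0,"wx": 0,"wy": 0,"wz": 0,"hand": -0.18},{"x": 0,"y": 0.24,"z": 0,"wx": 0,"wy": 0,"wz": 0,"hand": -0.18},{"x": 0,"y": 0.24,"z": 0,"wx": 0,"wy": 0,"wz": 0,"hand": -0.18},{"x": 0,"y": 0.24,"z": 0,"wx": 0,"wy": 0,"wz": 0,"hand": -0.18}])

```text
time: 25.8
tool_pos: [0.5221, 0.0501, 0.2245]
tool_rot: [0.0, 0.023, 1.0, -0.0]
contact_force: [0.1, 0.4, 0.3]
gripper_width: 0.409
grasp_force: 0.0
```

Request:
send_rows(rows=[{"x": 0,"y": 0.24,"z": 0,"wx": 0,"wy": 0,"wz": 0,"hand": -0.18},{"x": 0,"y": 0.24,"z": 0,"wx": 0,"wy": 0,"wz": 0,"hand": -0.18},{"x": 0,"y": 0.24,"z": 0,"wx": 0,"wy": 0,"wz": 0,"hand": -0.18},{"x": 0,"y": 0.24,"z": 0,"wx": 0,"wy": 0,"wz": 0,"hand": -0.18},{"x": 0,"y": 0.1,"z": 0,"wx": 0,"wy": 0,"wz": 0,"hand": -0.18},{"x": 0,"y": 0,"z": 0,"wx": 0,"wy": 0,"wz": 0,"hand": -0.18},{"x": 0,"y": 0,"z": 0,"wx": 0,"wy": 0,"wz": 0,"hand": -0.18},{"x": 0,"y": 0,"z": 0,"wx": 0,"wy": 0,"wz": 0,"hand": -0.18},{"x": 0,"y": 0,"z": 0,"wx": 0,"wy": 0,"wz": 0,"hand": -0.18},{"x": 0,"y": 0,"z": 0,"wx": 0,"wy": 0,"wz": 0,"hand": -0.18}])

```text
time: 26.63
tool_pos: [0.5298, 0.206, 0.2241]
tool_rot: [0.0, 0.024, 1.0, -0.0]
contact_force: [-0.4, 0.2, 0.5]
gripper_width: 0.415
grasp_force: 0.0
```

Run:
```python
from h import *
H=holders()
a=grab_frame("top")
overlay("top",a,{},{},"pics/f1.png",(255,132),(100,95),6)
overlay("side",grab_frame("side"),{},{},"pics/f2.png",(255,165),(125,100),6)
```

```text
(no output)
```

View pics/f1.png

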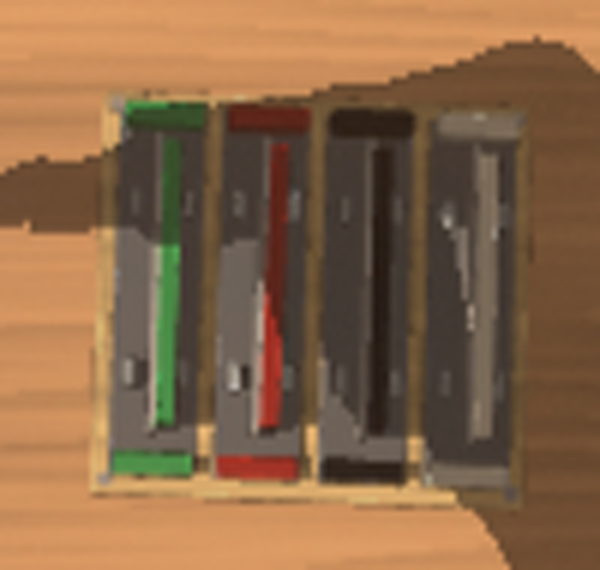

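View pics/f2.png

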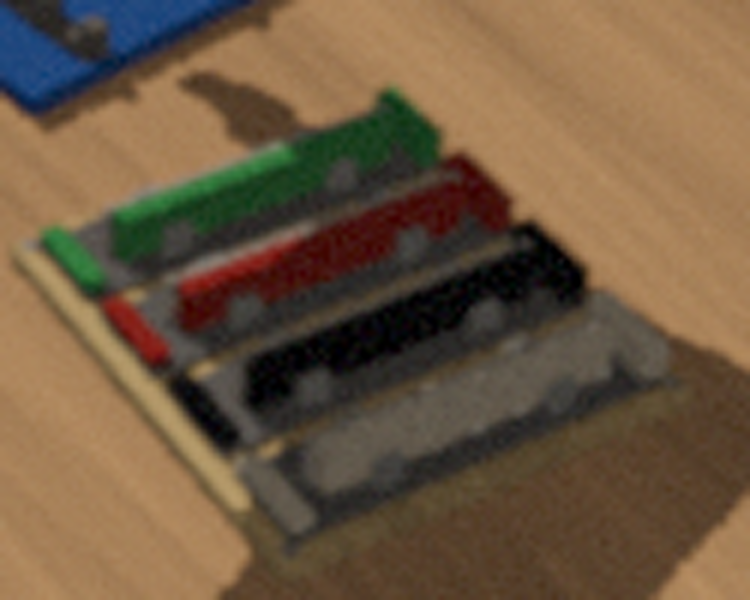

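The top view shows each stone in the holder of its own colour, between its guides, with gaps at both ends. Green, for example, spans rows 138–430 between tags at 130 and 455, about 3 mm off centre once parallax is taken out. The side view shows all four upright and fully down. I'm handing in.

```bash
python3 -c "
from plant import job_done
print(job_done())"
```

```text
the job is handed in; nothing more can be done
None
```

I moved all four stones into the holders of their own colours and handed the job in; the last pictures showed them upright and fully down between guides and stops, though the hand-in gave no verdict.

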